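Gang two manifold blocks on a tilted drilling table

ROBOT

A 6-joint arm with a two-finger parallel gripper is mounted at the origin on the work surface. World frame = base frame: x ahead of the robot, y to its left, z up, the work surface at z = 0. Lengths are in mm, angles in rad, forces in N, time in s.
With the tool pointing down it reaches from about 275 to 1000 mm from the base axis. Payload 8.4 kg.
Tool frame: the origin (TCP) lies on the centre line of the jaws, within the pads' length; the fingertips stand 22 mm ahead of it and the grasp point (between the pads) lies 3 mm ahead of it; z points along the fingers, y is the direction in which the jaws open and shut (so a half turn about z gives the same grasp; the last joint's range is limited). The gripper opens to 85 mm and grips with 20 to 120 N. Pads are 22 mm wide; open, the fingers measure 114 mm over their backs; the gripper's body (76 mm by 85 mm) begins 54 mm behind the grasp point. The pads swing forward as they close: fully open they stand 13 mm farther back than shut.
Start: joints at [1.216, 0.353, 1.633, -0, 1.155, -0.002], TCP at [215.953, 586.509, 253.281] pointing down, gripper open.
Joint ranges: [-2.63, 2.63], [-0.92, 2.1], [0.06, 2.66], [-1.3, 4.44], [0, 2.69], [-3.02, 3.02]. Speed limits (rad/s): [2.22, 2.22, 2.79, 3.14, 3.14, 3.14].

INTERFACE

Orientations are given as [roll, pitch, yaw] about the fixed x, y, z axes, in that order (R = Rz(yaw) Ry(pitch) Rx(roll)).
In Python, from rig import r gives the robot as it stands.
- The arm moves only by the tool carry_out, never from a script. Its argument "rows" is text: rows parted by semicolons, each of 5 numbers parted by spaces: the opening, from 0 (shut) to 1 (fully open), then the shift along the tool's x, y, z in units of 30 mm (1.0 is 30 mm), then the turn about the tool's z in units of 8 degrees (1.0 is 8 degrees). A call has 1 to 12 rows; each row shifts and turns the commanded pose from where the row before left it, along the tool's axes as they then stand; what a row does not reach is not made up. A row lasts 1/8 s, in which the tool goes at most 62.5 mm and 10.7 degrees, less where a joint would pass 70% of its speed; a pose out of reach is approached as far as the arm can. A call is refused whole if a number of a shift passes 1 or a number of a turn 1, either way. A call with a gripper value outside its range is refused whole. The fingers move at their own pace and stop on an object; "newtons" is the grip in N (left out, the last holds). Time passes only in rows, so rows that do not move let the fingers close. It gives the time, the measured TCP pose, the force and the opening at its end, in the units of the state.
- r.sense(): the state, without advancing time (a new reading comes with each control period).
- r.grab_frame(name): name is "side" or "top"; returns the picture (400x640x3 uint8, blue, green, red); there is no depth.
- r.get_calibration(name): a dict with "intrinsics" (3x3 intrinsics, pixels), "position" and "rotation" of the camera in the world. Camera axes: x right, y up, looking along -z (the intrinsics and any distortion apply to the point x, -y, -z); pixel columns grow to the right and rows downward; lengths in mm; the calibration is good to about 2 mm. A picture is of the moment at which its call begins. get_calibration takes no time and is no camera call.
- r.sign_off(): hands the job in, once; it reports no verdict.
The state is a dict: "clock": time; "qpos": joint angles; "qvel": joint speeds; "joint_efforts": joint torques, N m; "eef_pos": TCP position; "tcp_rot": TCP orientation; "contact_force": force on the tool from outside, world axes, zero at the start; "wrist_torque": the same for the moment, N m; "opening": opening from 0.0 (shut) to 1.0 (fully open).
Only numpy, scipy, OpenCV 4.12 (cv2) and the standard library are available. Lean on these libraries where they do the work, as an engineer would, in place of code of your own. Each camera call takes 0.05 s, during which the arm holds its last target.

TASK

Set both steel manifold blocks on the tilted drilling table ready for their angled holes: each lying flat on the slope with its brass-ringed port end uphill and its lower end resting square against the brass stop bar, one block touching the side fence and the other touching that block. The slope is oiled and the bar is set differently for each job, so keep hold of each block and feel it down onto the bar: do not drop it, let it run down the slope or ram the bar. Let go of both and leave the other tools where they lie.

Things in the scene. Friction and masses are not known exactly. Their poses are not given: they have to be found in the camera images.
- block_a_mid (a point): centre of a grey steel manifold block, 50 mm long (its x) x 44 mm wide (its y) x 36 mm high (its z), about 0.6 kg; origin at its centre, 18 mm above its underside. Two brass-ringed ports in its top face are near its +x end (the port end); the -x end of the top is dyed blue. It starts lying upright on the bench. Either block may be the one at the fence.
- block_b_mid (a point): centre of the second manifold block, identical to the first, same origin and axes.
- slope (a point): centre of the top face of the tilting plate (T-slotted cast iron, 200 mm along the slope x 160 across x 22 thick), about 0.10 m above the bench. x runs uphill, y across towards the side fence, z is the slope's outward normal. Locked at 22 to 30 degrees, low end towards the robot. Oiled: a block let go on it slides downhill until stopped. Its 210 x 200 mm base is bolted to the bench.
- slope_top_end (a point): middle of the uphill end edge of the plate's top face, 100 mm uphill from slope; same axes.
- fence (a point): point on the inner face of the side fence, at plate level, beside the plate's centre; axes as slope. The fence is a dark steel strip 10 mm high, 12 mm thick, along the plate's +y edge (x -70 to +95 mm from this point). A block touching it has its centre at y = -22 mm from this point.
- end_stop: blue clamp block, 20 x 120 x 16 mm (thumb-screws to 26 mm), fixed across the plate's low end; origin at its underside's centre, axes as slope. Two rods carry the brass stop bar: 120 wide (y -60 to +60), 12 thick, top 10 mm above the plate. The bar's uphill face is locked 40 to 100 mm uphill of this origin (the setting is not reported: feel or see it). Clamp and bar do not give.
- step_block: black stepped block, 70 x 30 x 52 mm, loose bystander; origin under its centre.
- strap_clamp: black slotted strap clamp, 110 x 32 x 18 mm, lying flat, loose bystander; origin under its centre.
- spanner: steel spanner about 200 mm long lying along its x, loose bystander.
- screwdriver: screwdriver about 190 mm long lying along its x, loose bystander.
- oil_bottle: red oil bottle with white cap, 54 mm across, 130 mm high, standing, loose bystander; origin under its centre.
- test_plate: small aluminium plate, 90 x 60 x 12 mm, lying flat, loose bystander; origin under its centre.
- drill_chuck: steel drill chuck, 44 mm across, 64 mm high, standing, loose bystander; origin under its centre.

How it is judged:
By the outcome, as a careful person would: the job done as asked, in the order asked, and still so for the second after the job is handed in, with the robot touching nothing.
It also fails if it takes over 72 s, if anything falls off the work surface, if the arm or the gripper's body presses on something with over 40 N, if the wrist force passes 120 N, or if a joint passes its speed limit or range.

## Working session

There is one attempt and no reset: what is moved stays moved. The work goes in short steps, Python scripts to look and compute and a tool call to move; the robot and the scene stay as the last step left them, time stands still between calls to the robot, and variables do not carry over. Pictures are saved under pics/ and viewed, and the job is handed in when it is done.

Besides the shell and the picture viewer there is one more tool, called after ">>>" as a command line: name --argument value ..., lists and objects as JSON in quotes. carry_out: Moves the arm, as the interface text tells. Its arguments: {"type":"object","properties":{"rows":{"type":"string"},"newtons":{"type":"number"}},"required":["rows"]}

```bash
ls; mkdir -p pics; python3 - <<'E'
from rig import r
import cv2
print(r.sense())
for n in("side","top"):
    cv2.imwrite(f"pics/{n}0.png",r.grab_frame(n)); print(n,r.get_calibration(n))
E
```

```text
pics
{'clock': 0.0, 'qpos': array([ 1.21556400e+00,  3.53639335e-01,  1.63414952e+00,  2.19803233e-05,
        1.15518541e+00, -2.42185885e-03]), 'qvel': array([-3.02016478e-04,  1.68950636e-03,  2.11110667e-03, -7.31245366e-04,
        5.46772748e-04,  5.12481241e-05]), 'joint_efforts': array([ 2.00885210e-03, -6.05253267e+01, -3.42074203e+01,  7.54795565e-05,
        9.28479829e-03,  7.20479829e-05]), 'eef_pos': array([215.81079021, 586.07948255, 252.56057522]), 'tcp_rot': array([-3.14021109e+00, -2.34428636e-05,  2.78877328e+00]), 'contact_force': array([-0.54140326, -0.25107875,  0.62710081]), 'wrist_torque': array([ 0.0010074 ,  0.02778276, -0.02209815]), 'opening': 0.9985123483678823}
side {'intrinsics': array([[427.14771411,   0.        , 322.32012473],
       [  0.        , 427.14771411, 197.07067565],
       [  0.        ,   0.        ,   1.        ]]), 'position': array([  56.7694072 , -677.44432845,  737.92668387]), 'rotation': array([ 0.91448897,  0.00521091, -0.68361288])}
top {'intrinsics': array([[436.56113993,   0.        , 320.98984085],
       [  0.        , 436.56113993, 194.83233664],
       [  0.        ,   0.        ,   1.        ]]), 'position': array([ 446.20024818,   -5.98021517, 1543.58429545]), 'rotation': array([ 0.08240705, -0.00746334, -1.55586147])}
```

View pics/side0.png

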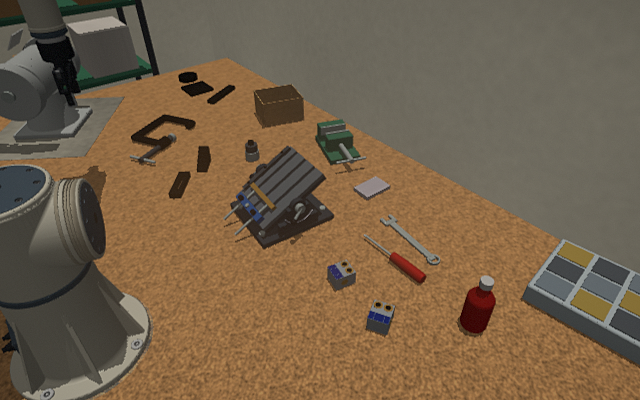

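View pics/top0.png

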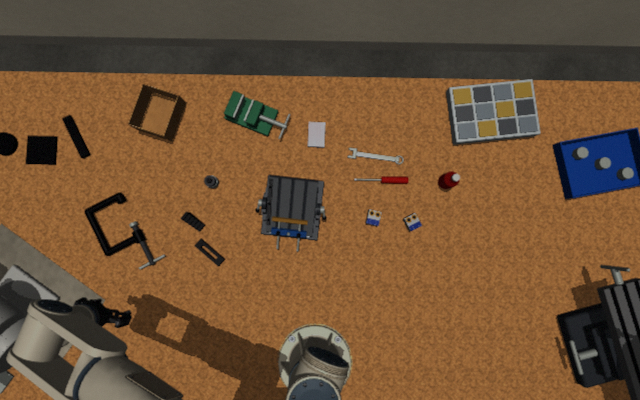

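```bash
python3 - <<'E'
import cv2
s=cv2.imread("pics/side0.png");t=cv2.imread("pics/top0.png")
def c(im,x,y,w,h,k,n): cv2.imwrite(n,cv2.resize(im[y:y+h,x:x+w],None,fx=k,fy=k,interpolation=cv2.INTER_CUBIC))
c(s,215,140,130,110,6,"pics/s_slope.png")
c(s,315,250,90,90,6,"pics/s_blk.png")
c(t,250,165,90,85,7,"pics/t_slope.png")
c(t,355,200,75,40,10,"pics/t_blk.png")
E
```

```text
(no output)
```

View pics/s_slope.png

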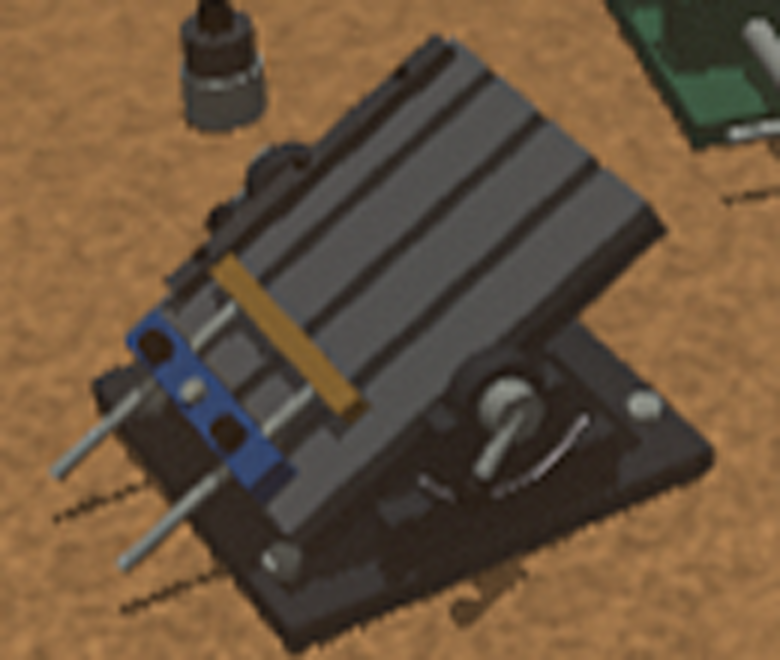

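View pics/s_blk.png

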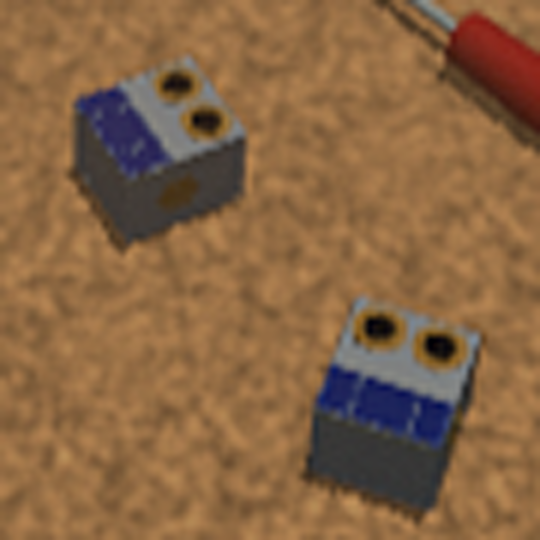

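View pics/t_slope.png

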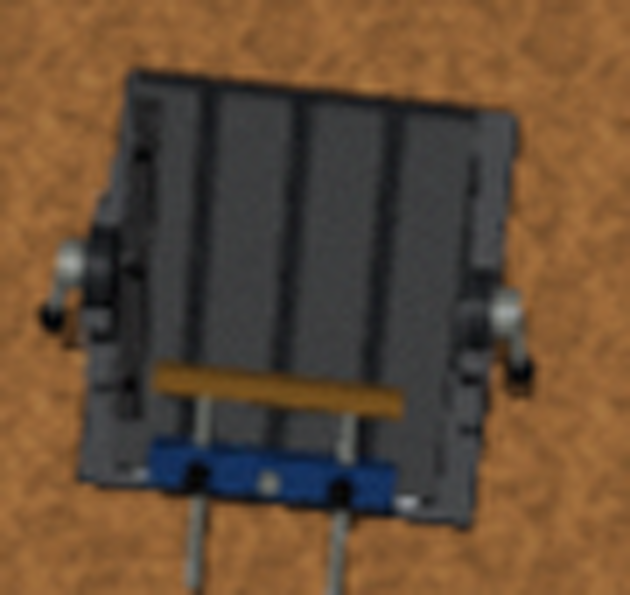

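View pics/t_blk.png

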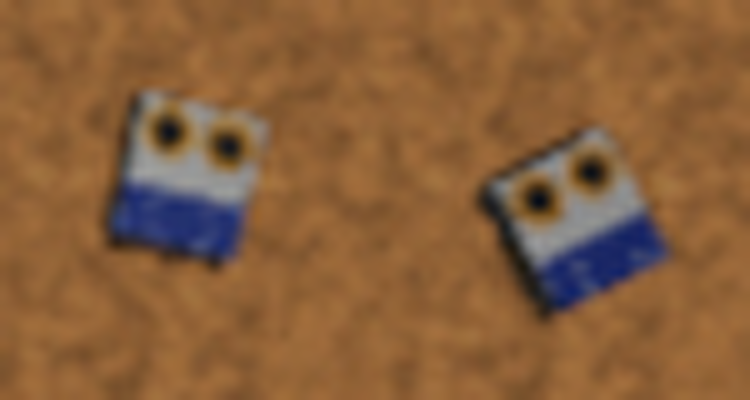

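```bash
python3 - <<'E'
import cv2,numpy as np
s=cv2.imread("pics/side0.png");t=cv2.imread("pics/top0.png")
def c(im,x,y,w,h,k,n):
    a=cv2.resize(im[y:y+h,x:x+w],None,fx=k,fy=k,interpolation=cv2.INTER_CUBIC).astype(float)/255
    a=np.clip(a**.5*1.1,0,1)*255
    cv2.imwrite(n,a.astype(np.uint8))
c(s,225,142,100,75,8,"pics/s_slope2.png")
c(t,256,172,72,72,8,"pics/t_slope2.png")
E
```

```text
(no output)
```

View pics/s_slope2.png

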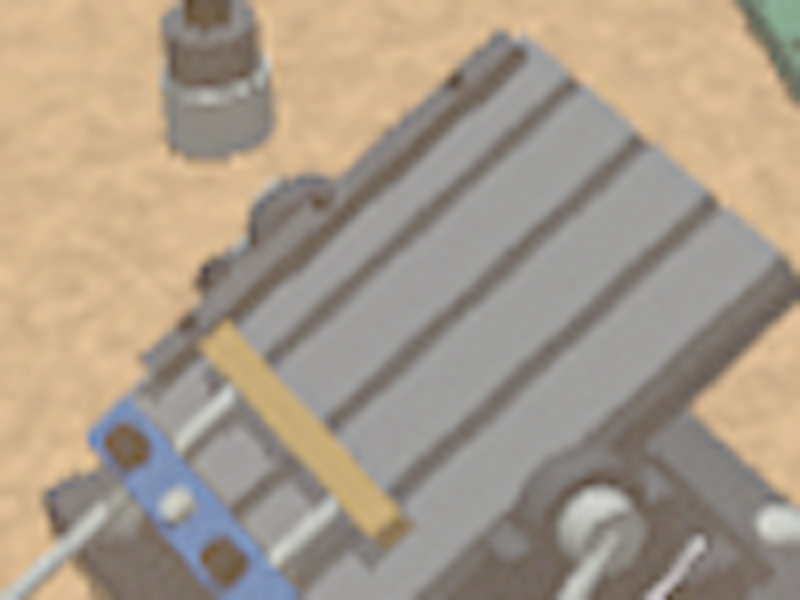

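View pics/t_slope2.png

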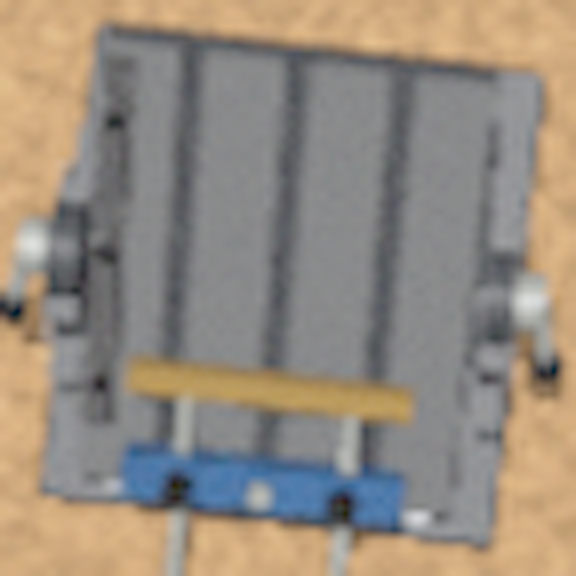

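```bash
cat > h.py <<'E'
import numpy as np,cv2
from rig import r
from scipy.optimize import least_squares
from scipy.spatial.transform import Rotation as R
CAL={n:r.get_calibration(n) for n in("side","top")}
def proj(n,P):
    c=CAL[n];Rm=R.from_euler('xyz',c["rotation"]).as_matrix()
    q=(np.atleast_2d(P)-c["position"])@Rm; q=q*[1,-1,-1]
    uv=q@np.array(c["intrinsics"]).T
    return uv[:,:2]/uv[:,2:]
def px(crop,k,ox,oy): return (np.atleast_2d(np.array(crop,float))+.5)/k-.5+[ox,oy]
def save(n,im,x,y,w,h,k,pts=[],g=.6):
    a=cv2.resize(im[y:y+h,x:x+w],None,fx=k,fy=k,interpolation=cv2.INTER_CUBIC)
    a=(np.clip((a/255.)**g,0,1)*255).astype(np.uint8)
    for p in pts:
        q=((np.array(p)-[x,y])+.5)*k-.5
        cv2.circle(a,tuple(int(round(v)) for v in q),3,(0,0,255),1)
    cv2.imwrite(f"pics/{n}.png",a)
E
cat > fit.py <<'E'
from h import *
# blocks
def blk(p): 
    x,y,yaw=p; c=np.array([(25,22,36),(25,-22,36),(-25,-22,36),(-25,22,36),(-25,-22,0),(-25,22,0),(25,-22,0)],float)
    return R.from_euler('z',yaw).apply(c)+[x,y,0]
B={1:dict(top=px([(140,92),(268,122),(238,262),(114,234)],10,355,200),side=px([(192,58),(245,135),(135,178),(75,103),(125,248),(78,168),(245,190)],6,315,250)),
   2:dict(top=px([(488,188),(605,125),(668,258),(548,312)],10,355,200),side=px([(360,297),(480,338),(445,445),(318,405),(428,515),(308,475)],6,315,250))}
for b,d in B.items():
    f=lambda p:np.concatenate([(proj(n,blk(p))[:len(d[n])]-d[n]).ravel() for n in d])
    s=least_squares(f,[500,-200 if b==1 else -330,0],x_scale=[100,100,1],loss='soft_l1')
    print(b,s.x,np.degrees(s.x[2]),np.abs(f(s.x)).max())
    for n in d: print(n,(proj(n,blk(s.x))[:len(d[n])]-d[n]).round(1).tolist())
T=[((100,-80,0),(497,72)),((100,80,0),(105,27)),((100,40,0),(192,37)),((100,0,0),(300,50)),((100,-40,0),(404,62)),
('b',0,60,10,133,357),('b',0,-60,10,413,388),('b',-12,-60,10,411,420),('b',-12,60,10,127,390),
('c',10,60,16,128,447),('c',10,-60,16,405,478),('c',-10,-60,16,402,527),('c',-10,60,16,124,497)]
S=[((100,-80,0),(783,260)),((100,40,0),(575,85)),((100,0,0),(640,138)),((100,-40,0),(712,200)),
('b',0,60,10,232,320),('b',0,-60,10,410,522),('b',-12,-60,10,378,542),('b',-12,60,10,203,340),
('c',10,60,16,128,402),('c',-10,60,16,92,437)]
def pts(L,p):
    Rm=R.from_euler('xyz',[0,-p[4],p[3]])
    o=[]
    for e in L:
        if e[0]=='b': q=(p[5]+e[1],p[7]+e[2],e[3])
        elif e[0]=='c': q=(p[6]+e[1],p[7]+e[2],e[3])
        else: q=e[0]
        o.append(q)
    return Rm.apply(o)+p[:3]
def uv(L,ox,oy): return px([e[-1] if len(e)==2 else e[-2:] for e in L],8,ox,oy)
tu,su=uv(T,256,172),uv(S,225,142)
f=lambda p:np.concatenate([(proj('top',pts(T,p))-tu).ravel(),(proj('side',pts(S,p))-su).ravel()])
s=least_squares(f,[500,100,100,0,.45,-30,-90,0],x_scale=[100,100,100,1,1,100,100,100],loss='soft_l1')
p=s.x;print(p.round(3),"tilt",np.degrees(p[4]))
e=f(p).reshape(-1,2).round(1);print(e[:len(T)].tolist(),e[len(T):].tolist())
ov=lambda n,L:proj(n,pts(L,p))
save("s_ov",cv2.imread("pics/side0.png"),225,142,100,75,8,ov('side',S))
save("t_ov",cv2.imread("pics/top0.png"),256,172,72,72,8,ov('top',T))
E
python3 fit.py
```

```text
1 [ 4.97155002e+02 -1.97786114e+02 -2.05990828e-01] -11.802405044503926 1.6333809876958298
top [[0.2, -0.3], [-0.1, -0.5], [-0.2, -0.4], [-0.2, -0.4]]
side [[-0.3, -0.2], [0.9, -0.2], [-0.8, 0.7], [-0.3, -0.2], [0.6, 0.1], [-0.9, -0.0], [0.2, 1.6]]
2 [ 483.91300383 -333.04174162    0.48632287] 27.864247768295204 1.0149190434032676
top [[0.2, -0.6], [-0.2, -0.0], [0.3, -0.4], [1.0, -0.0]]
side [[-0.3, -0.4], [0.5, -0.6], [-0.5, 0.9], [-1.0, 0.2], [0.7, 0.2], [-0.3, -0.4]]
[ 5.25781e+02  8.69880e+01  9.35250e+01 -9.80000e-02  4.87000e-01
 -3.97580e+01 -8.97010e+01 -2.82400e+00] tilt 27.878254604726376
[[-0.6, 0.8], [-0.8, 0.8], [0.6, 0.9], [-0.6, 0.7], [-1.3, 0.6], [-0.3, 0.3], [0.4, 0.5], [0.3, -0.3], [0.2, -0.6], [-0.7, 0.5], [0.2, 0.6], [0.0, -0.3], [-0.5, -0.6]] [[0.6, -0.5], [1.6, 0.2], [1.4, 0.3], [0.7, -0.4], [0.2, 0.7], [-0.2, -0.9], [0.1, -0.1], [0.4, 1.2], [0.5, -0.7], [-0.8, 0.1]]
```

```bash
sed -i "s/^T=\[\(.*\)((100,40,0),(192,37)),((100,0,0),(300,50)),((100,-40,0),(404,62)),/T=[\1((100,0,0),(300,50)),/; s/((100,40,0),(575,85)),((100,0,0),(640,138)),((100,-40,0),(712,200)),/((100,0,0),(640,138)),/" fit.py; python3 fit.py | tail -2
```

```text
-4.02110e+01 -9.01930e+01 -2.07000e+00] tilt 27.97480390614873
[[-0.4, 0.7], [-0.5, 0.7], [-0.3, 0.6], [-0.3, 0.3], [0.4, 0.5], [0.3, -0.3], [0.2, -0.6], [-0.7, 0.5], [0.2, 0.7], [0.0, -0.3], [-0.5, -0.6]] [[0.9, -0.5], [1.7, 0.2], [0.2, 0.7], [-0.2, -0.9], [0.1, -0.1], [0.4, 1.2], [0.5, -0.7], [-0.8, 0.1]]
```

View pics/s_ov.png

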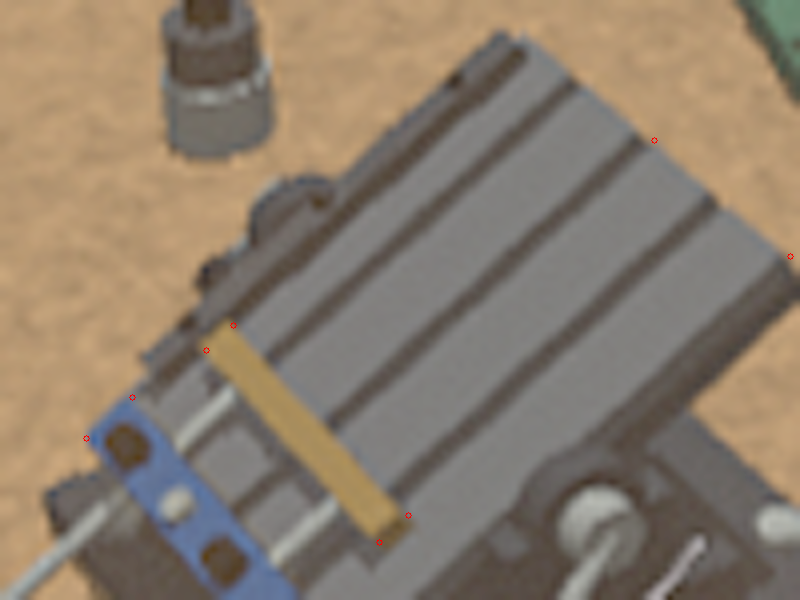

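View pics/t_ov.png

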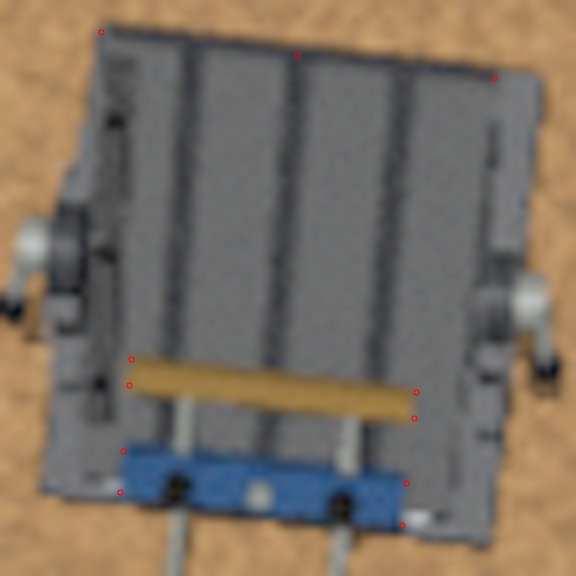

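>>> carry_out --rows "1 -0.74 -0.89 0 0;1 -0.74 -0.89 0 0;1 -0.74 -0.89 0 0;1 -0.74 -0.89 0 0;1 -0.74 -0.89 0 0;1 -0.74 -0.89 0 0;1 -0.74 -0.89 0 0;1 -0.74 -0.89 0 0;1 -0.74 -0.89 0 0;1 -0.74 -0.89 0 0;1 -0.74 -0.89 0 0;1 -0.74 -0.89 0 0"

```text
clock: 1.6
eef_pos: [355.3, 192.6, 253.2]
tcp_rot: [-3.141, -0.0, 2.789]
contact_force: [-0.1, -0.3, -0.8]
opening: 1.0
```

>>> carry_out --rows "1 -0.74 -0.89 0 0;1 -0.74 -0.89 0 0;1 -0.74 -0.89 0 0;1 -0.74 -0.89 0 0;1 -0.74 -0.89 0 0;1 -0.74 -0.89 0 0;1 -0.74 -0.89 0 0;1 -0.74 -0.89 0 0;1 -0.74 -0.89 0 0;1 -0.74 -0.89 0 0;1 -0.74 -0.89 0 -0.5;1 0 0 0 -0.55"

```text
clock: 3.1
eef_pos: [483.4, -168.1, 253.0]
tcp_rot: [-3.141, 0.0, 2.936]
contact_force: [-1.0, 0.0, -0.0]
opening: 1.003
```

```bash
cat > to.py <<'E'
from h import *
import sys
def go(x,y,z,psi):
    s=r.sense();p=s["eef_pos"];a=s["tcp_rot"];Rm=R.from_euler('xyz',a).as_matrix()
    d=(np.array([x,y,z])-p)@Rm/30; dpsi=(psi-np.degrees(a[2])+90)%180-90
    print("t",round(s["clock"],2),"pos",p.round(1),"rpy",np.degrees(a).round(1),"F",s["contact_force"].round(1),"M",s["wrist_torque"].round(2),"op",round(s["opening"],3),"q6",s["qpos"][5].round(2))
    print("units",d.round(2),"turn",round(-dpsi/8,2))
go(*map(float,sys.argv[1:5]))
E
python3 to.py 492.3 -196.8 31 168.2
```

```text
t 3.1 pos [ 483.4 -168.1  253. ] rpy [-180.     0.   168.2] F [-1.  0. -0.] M [-0.02  0.02  0.01] op 1.003 q6 -1.7
units [-0.48 -0.87  7.4 ] turn 0.0
```

>>> carry_out --rows "1 -0.24 -0.44 1 0;1 -0.24 -0.43 1 0;1 0 0 1 0;1 0 0 1 0;1 0 0 1 0;1 0 0 0.8 0;1 0 0 0.6 0;1 0 0 0.4 0;1 0 0 0 0"

```text
clock: 4.22
eef_pos: [491.4, -194.6, 48.7]
tcp_rot: [3.141, -0.001, 2.935]
contact_force: [-0.7, -0.5, 0.9]
opening: 0.999
```

```bash
python3 to.py 492.3 -196.8 31 168.2; python3 - <<'E'
from h import *
im=r.grab_frame("side");save("s1",im,290,200,130,110,6)
E
```

```text
t 4.22 pos [ 491.4 -194.6   48.7] rpy [ 1.800e+02 -1.000e-01  1.682e+02] F [-0.7 -0.5  0.9] M [-0.04  0.01  0.03] op 0.999 q6 -1.74
units [-0.05 -0.07  0.59] turn -0.0
```

View pics/s1.png

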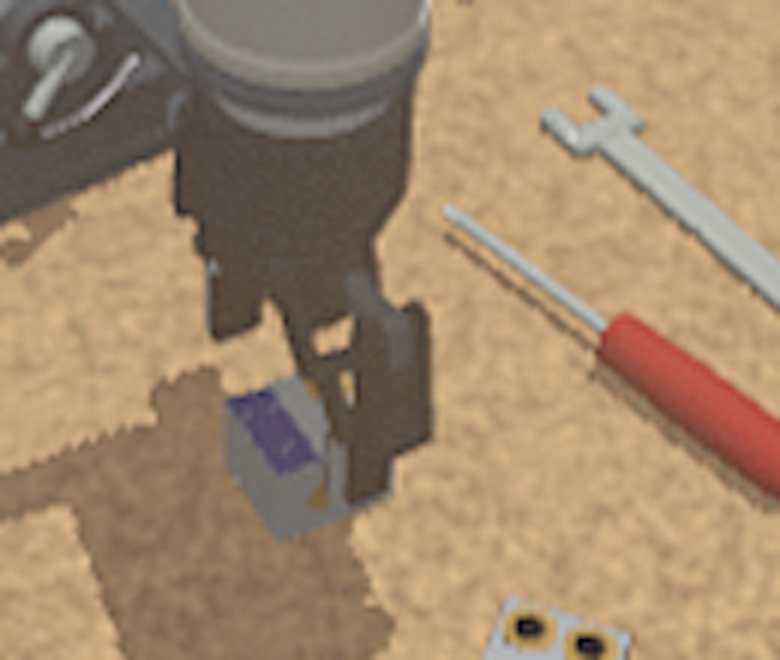

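```bash
python3 - <<'E'
from h import *
im=cv2.imread("pics/side0.png")
R1=R.from_euler('z',np.radians(-11.8))
c=R1.apply([(25,22,36),(25,-22,36),(-25,-22,36),(-25,22,36),(-25,-22,0),(25,-22,0)])+[497.2,-197.8,0]
save("s1b",im,290,200,130,110,6,proj('side',c))
tip=R1.apply([(-11,-57,0),(11,-57,0)])+[491.4,-194.6,0]
for z in(27,40):
  t=tip+[0,0,z];print(((proj('side',t)-[290,200]+.5)*6).round())
E
```

```text
[[345. 556.]
 [398. 533.]]
[[346. 531.]
 [400. 509.]]
```

View pics/s1b.png

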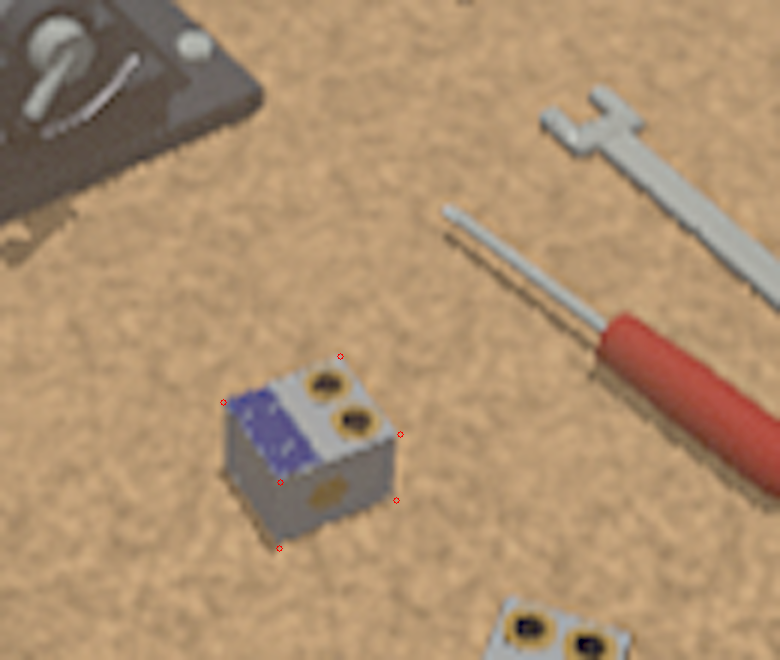

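>>> carry_out --rows "1 -0.05 -0.05 0.3 0;1 0 0 0.3 0;1 0 0 0 0;0 0 0 0 0;0 0 0 0 0;0 0 0 0 0;0 0 0 0 0;0 0 0 0 0" --newtons 25

```text
clock: 5.28
eef_pos: [493.0, -196.5, 31.6]
tcp_rot: [-3.142, 0.0, 2.935]
contact_force: [-0.9, 1.2, 4.9]
opening: 0.51
```

```bash
python3 to.py 492.3 -196.8 31 168.2; python3 - <<'E'
from h import *
im=r.grab_frame("side");save("s2",im,290,200,130,110,6)
E
```

```text
t 5.28 pos [ 493.  -196.5   31.6] rpy [-180.     0.   168.2] F [-0.9  1.2  4.9] M [ 0.12  0.12 -0.02] op 0.51 q6 -1.75
units [ 0.02 -0.01  0.02] turn -0.0
```

View pics/s2.png

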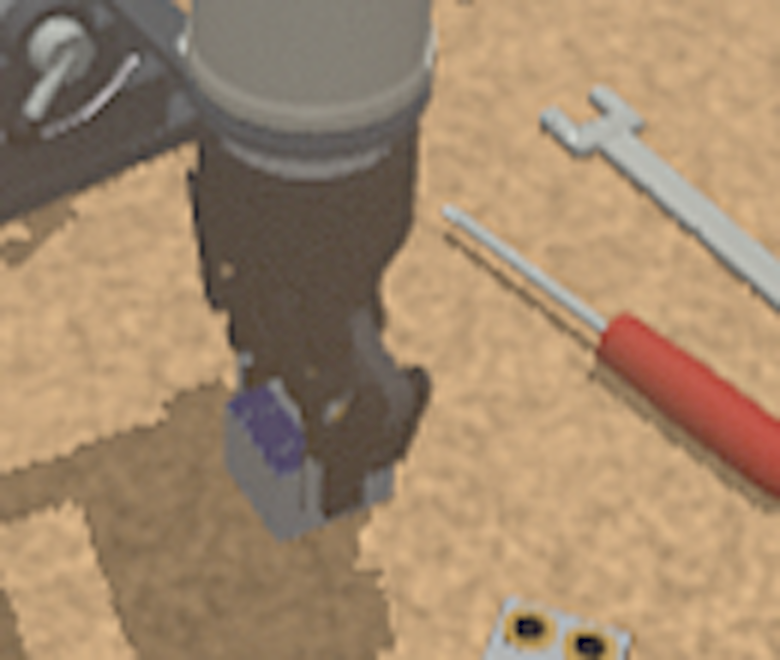

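```bash
cat >> fit.py <<'E'
np.save("slope.npy",p)
E
python3 fit.py|grep -A1 "^\[ 5"; cat > pl.py <<'E'
from h import *
p=np.load("slope.npy");RS=R.from_euler('xyz',[0,-p[4],p[3]])
W=lambda q:RS.apply(q)+p[:3]
def S(q): return RS.inv().apply(np.array(q)-p[:3])
if __name__=="__main__":
    print("bar x",p[5],"yaw",np.degrees(p[3]))
    for x in (10,p[5]+25):
        piv=W([x-4,10,23]);print("block x",x,"TCP flat",piv+[0,0,8.6])
    # touching: level block, TCP xy as above at x=10
    piv=W([6,10,23]); h=np.array([np.cos(p[3]),np.sin(p[3]),0])
    e=piv+29*h; # bottom edge xy ; plate height there
    t=np.tan(p[4]); d=(e-p[:3])@h; print("touch TCP z",p[2]+d*t+31.6)
E
python3 pl.py
```

```text
[ 5.26074e+02  8.61370e+01  9.38560e+01 -9.90000e-02  4.88000e-01
 -4.02110e+01 -9.01930e+01 -2.07000e+00] tilt 27.97480390614873
bar x -40.21053329528109 yaw -5.698556693623057
block x 10 TCP flat [521.60417032  96.63228919 125.58327751]
block x -15.210533295281088 TCP flat [499.44941897  98.84306371 113.75743894]
touch TCP z 137.94347226960886
```

>>> carry_out --rows "0 0 0 -0.3 0;0 0 0 -0.7 0;0 0 0 -0.9 0;0 0 0 -0.9 -0.38;0 0 0 -0.9 -0.38;0 0.01 0.3 -0.9 0;0 0 0.6 -0.9 0;0 0 0.9 0 0;0 0 0.9 0 0;0 0 0.9 0 0;0 0 0.9 0 0;0 0 0.9 0 0"

```text
clock: 6.82
eef_pos: [507.8, -34.4, 195.9]
tcp_rot: [-3.141, -0.002, 3.041]
contact_force: [0.5, 0.4, -6.5]
opening: 0.508
```

>>> carry_out --rows "0 0 0.9 0 0;0 0 0.9 0 0;0 0 0.9 0 0;0 0 0.9 0 0;0 0 0.6 0 0;0 0 0.2 0 0;0 0 0 0 0;0 0 0 0 0"

```text
clock: 7.82
eef_pos: [521.7, 95.4, 196.2]
tcp_rot: [-3.141, -0.0, 3.041]
contact_force: [0.1, 0.0, -8.0]
opening: 0.506
```

```bash
python3 to.py 521.6 96.6 145 174.3; python3 - <<'E'
from h import *
im=r.grab_frame("side");save("s3",im,215,90,130,100,6)
E
```

```text
t 7.83 pos [521.7  95.4 196.2] rpy [-180.    -0.   174.2] F [ 0.1  0.  -8. ] M [-0.01  0.    0.03] op 0.506 q6 -1.29
units [0.01 0.04 1.71] turn -0.01
```

View pics/s3.png

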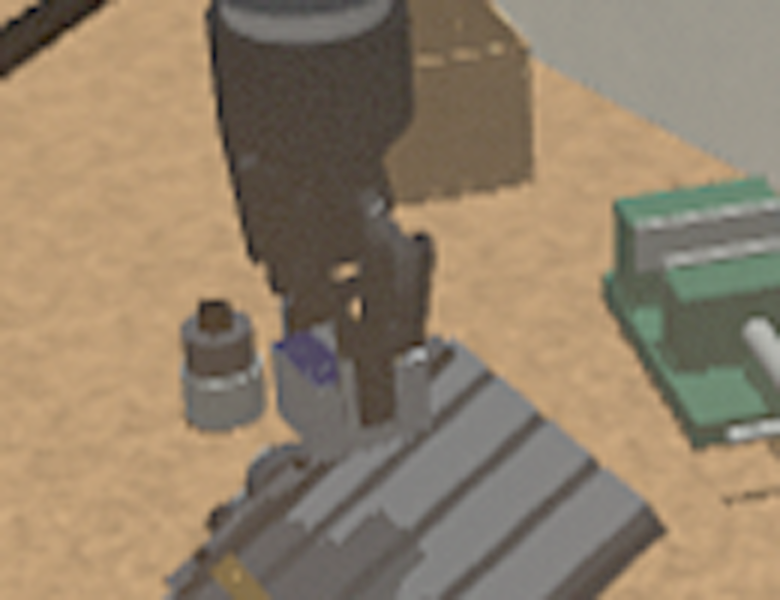

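>>> carry_out --rows "0 0 0.02 0.7 0;0 0 0.02 0.6 0;0 0 0 0.3 0;0 0 0 0.1 0;0 0 0 0 0"

```text
clock: 8.5
eef_pos: [522.3, 97.2, 145.6]
tcp_rot: [3.142, 0.0, 3.041]
contact_force: [0.2, 0.5, -5.9]
opening: 0.512
```

>>> carry_out --rows "0 0 0 0.05 0;0 0 0 0.05 0;0 0 0 0.05 0;0 0 0 0.05 0;0 0 0 0 0"

```text
clock: 9.12
eef_pos: [521.7, 97.4, 139.7]
tcp_rot: [3.142, -0.001, 3.042]
contact_force: [-5.4, 1.1, 1.8]
opening: 0.507
```

>>> carry_out --rows "0 0 0 0.05 0;0 0 0 0.05 0;0 0 0 0.05 0;0 0 0 0 0"

```text
clock: 9.62
eef_pos: [520.8, 97.4, 135.1]
tcp_rot: [-3.141, -0.002, 3.041]
contact_force: [-10.1, 1.0, 6.3]
opening: 0.515
```

```bash
python3 to.py 521.6 96.6 125.5 174.3; python3 - <<'E'
from h import *
im=r.grab_frame("side");save("s4",im,225,110,90,75,8)
E
```

```text
t 9.62 pos [520.8  97.4 135.1] rpy [-1.800e+02 -1.000e-01  1.743e+02] F [-10.1   1.    6.3] M [0.16 1.23 0.01] op 0.515 q6 -1.29
units [-0.03 -0.02  0.32] turn -0.0
```

View pics/s4.png

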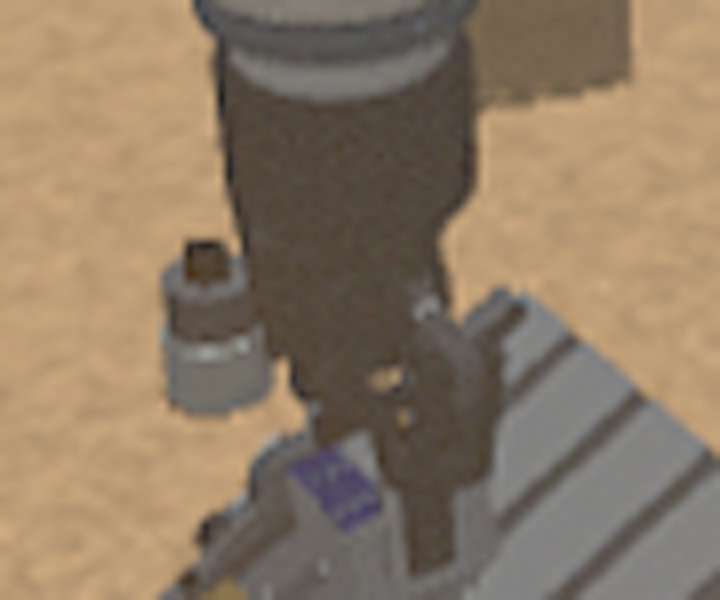

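>>> carry_out --rows "0 0 0 0.05 0;0 0 0 0.05 0;0 0 0 0.05 0;0 0 0 0.05 0;0 0 0 0 0"

```text
clock: 10.3
eef_pos: [520.4, 97.4, 128.9]
tcp_rot: [-3.141, -0.003, 3.041]
contact_force: [-11.2, 1.1, 6.5]
opening: 0.513
```

>>> carry_out --rows "0 0 0 0.04 0;0 0 0 0.04 0;0 0 0 0 0"

```text
clock: 10.68
eef_pos: [520.3, 97.4, 126.5]
tcp_rot: [-3.141, -0.003, 3.041]
contact_force: [-10.2, 0.5, 7.6]
opening: 0.512
```

```bash
python3 to.py 521.6 96.6 125.5 174.3; python3 - <<'E'
from h import *
im=r.grab_frame("side");save("s5",im,225,110,90,75,8)
E
```

```text
t 10.68 pos [520.3  97.4 126.5] rpy [-180.    -0.2  174.3] F [-10.2   0.5   7.6] M [ 0.18  1.33 -0.01] op 0.512 q6 -1.29
units [-0.05 -0.02  0.03] turn -0.0
```

View pics/s5.png

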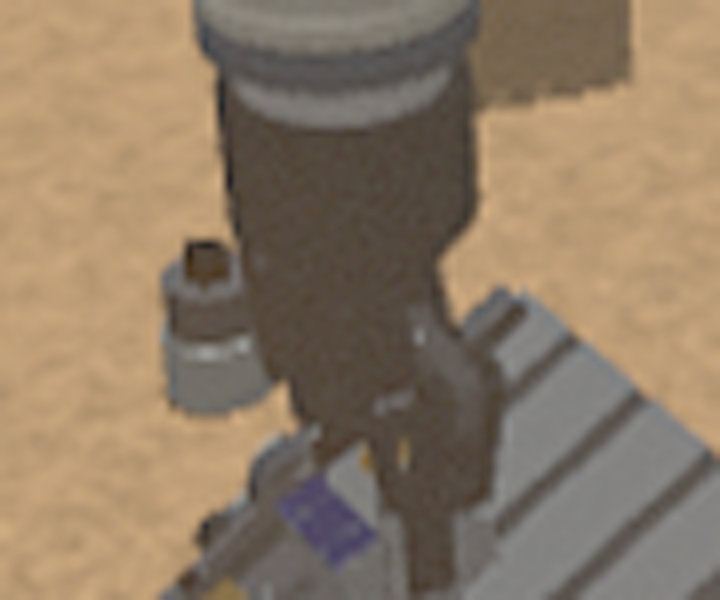

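>>> carry_out --rows "0 0 0 0.04 0;0 0 0 0.04 0;0 0 0 0 0"

```text
clock: 11.1
eef_pos: [520.3, 97.4, 124.1]
tcp_rot: [-3.141, -0.003, 3.041]
contact_force: [-9.9, 2.1, 6.3]
opening: 0.511
```

>>> carry_out --rows "0 0 0 0.04 0;0 0 0 0.04 0;0 0 0 0 0"

```text
clock: 11.48
eef_pos: [520.3, 97.4, 121.7]
tcp_rot: [-3.141, -0.003, 3.041]
contact_force: [-9.8, 1.5, 6.5]
opening: 0.509
```

```bash
python3 - <<'E'
from h import *
im=r.grab_frame("side");save("s6",im,225,130,90,65,8)
im=r.grab_frame("top");save("t6",im,256,172,72,72,8)
E
```

```text
(no output)
```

View pics/s6.png

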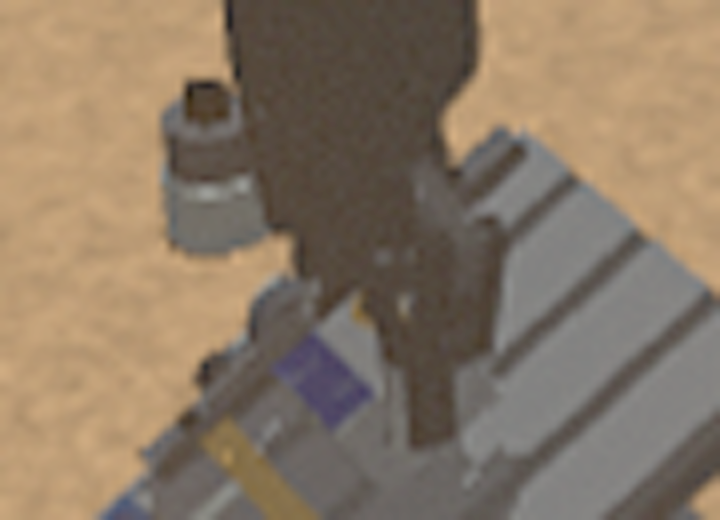

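View pics/t6.png

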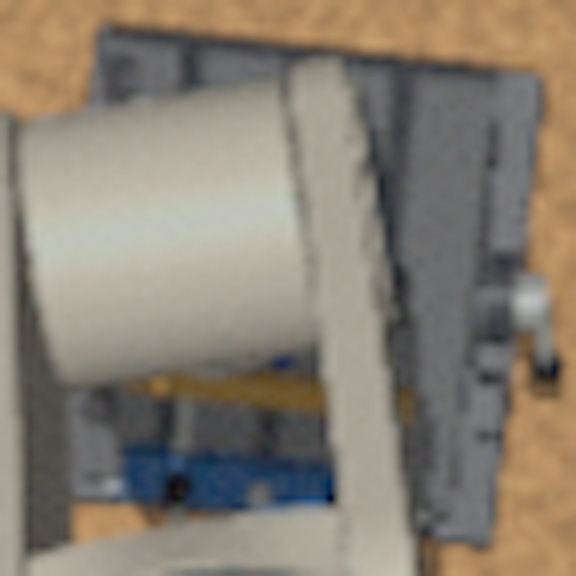

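```bash
cat > ov.py <<'E'
from pl import *
import sys
# overlay of a block: centre (slope x,y), tilt deg, bottom height n of centre=18 -> name crop
def corners(x,y,tilt=None,dz=0):
    c=np.array([(25,22,18),(25,-22,18),(-25,-22,18),(-25,22,18),(-25,-22,-18),(25,-22,-18),(-25,22,-18),(-9,22,18),(-9,-22,18)],float)
    return W(c+[x,y,18+dz])
E
python3 - <<'E'
from ov import *
s=r.sense();q=S(s["eef_pos"]-[0,0,8.6]);print("pivot in slope",q)
im=cv2.imread("pics/s6.png")
def dr(pts,col):
    for P in pts:
        u=((P-[225,130])+.5)*8-.5; cv2.circle(im,tuple(int(round(v)) for v in u),3,col,-1)
x=q[0]+4;y=q[1]
dr(proj('side',corners(x,y)),(0,0,255))
# tilted rel.: rotate block by a about uphill lower edge
for a,col in((8,(0,255,0)),):
    c=np.array([(-25,-22,18),(-25,22,18),(-25,-22,-18)],float)
    rr=R.from_euler('y',np.radians(a)).apply(c-[25,0,-18])+[x+25,y,0]
    dr(proj('side',W(rr)),col)
cv2.imwrite("pics/s6o.png",im)
E
```

```text
pivot in slope [ 3.07247758 10.62728594 20.21125979]
```

View pics/s6o.png

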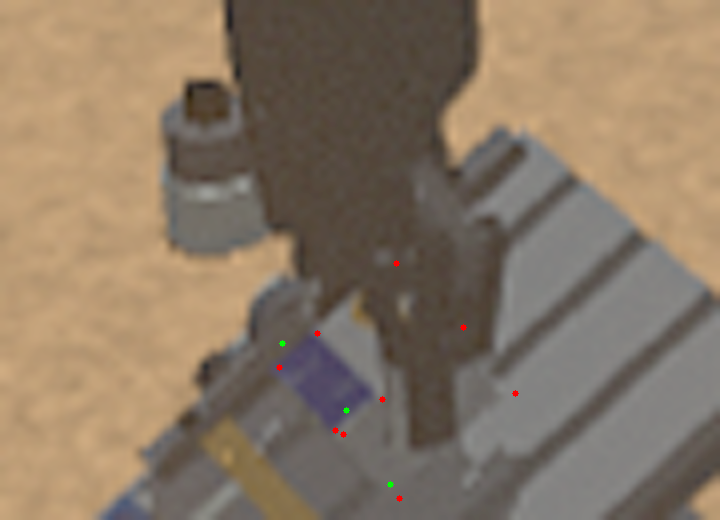

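>>> carry_out --rows "0 0 0 0.04 0;0 0 0 0 0"

```text
clock: 11.82
eef_pos: [520.4, 97.4, 120.9]
tcp_rot: [-3.141, -0.003, 3.041]
contact_force: [-11.8, 0.2, 11.9]
opening: 0.512
```

>>> carry_out --rows "0 0 0 0.04 0;0 0 0 0 0"

```text
clock: 12.08
eef_pos: [520.5, 97.4, 120.8]
tcp_rot: [-3.141, -0.003, 3.042]
contact_force: [-15.6, -0.5, 24.7]
opening: 0.51
```

>>> carry_out --rows "0 0 0 -0.04 0;0 0.09 0 0.047 0;0 0.09 0 0.047 0;0 0.09 0 0.047 0;0 0 0 0 0"

```text
clock: 12.7
eef_pos: [513.3, 98.3, 116.9]
tcp_rot: [3.141, -0.001, 3.041]
contact_force: [-7.8, 1.5, 9.5]
opening: 0.509
```

>>> carry_out --rows "0 0.09 0 0.047 0;0 0.09 0 0.047 0;0 0 0 0 0"

```text
clock: 13.08
eef_pos: [507.9, 98.8, 113.9]
tcp_rot: [3.141, -0.001, 3.041]
contact_force: [-6.3, 1.3, 7.3]
opening: 0.511
```

>>> carry_out --rows "0 0.06 0 0.032 0;0 0.06 0 0.032 0;0 0 0 0 0"

```text
clock: 13.45
eef_pos: [504.6, 99.2, 112.0]
tcp_rot: [3.141, -0.001, 3.041]
contact_force: [-6.9, 0.4, 6.7]
opening: 0.508
```

>>> carry_out --rows "0 0.04 0 0.021 0;0 0.02 0 0.011 0;0 0 0 0 0"

```text
clock: 13.82
eef_pos: [503.0, 99.4, 111.2]
tcp_rot: [3.141, -0.0, 3.041]
contact_force: [-5.9, 0.4, 7.9]
opening: 0.512
```

>>> carry_out --rows "0 0.02 0 0.011 0;0 0.02 0 0.011 0;0 0 0 0 0"

```text
clock: 14.2
eef_pos: [502.8, 99.4, 111.0]
tcp_rot: [3.141, 0.002, 3.042]
contact_force: [-3.7, -0.4, 10.9]
opening: 0.514
```

>>> carry_out --rows "0 0.03 0 0.016 0;0 0 0 0 0"

```text
clock: 14.45
eef_pos: [502.8, 99.4, 111.0]
tcp_rot: [3.141, 0.003, 3.042]
contact_force: [-2.4, -2.5, 13.8]
opening: 0.514
```

```bash
python3 - <<'E'
from ov import *
s=r.sense();q=S(s["eef_pos"]-[0,0,8.6]);print("pivot in slope",q,s["contact_force"],s["wrist_torque"])
g=r.grab_frame("side");save("s7",g,225,135,90,65,8,proj('side',corners(p[5]+25,q[1])))
E
```

```text
pivot in slope [-17.61023368  10.91352505  19.0511988 ] [-2.35776169 -2.51828316 13.78423007] [-0.41300052  0.62884044  0.01556758]
```

View pics/s7.png

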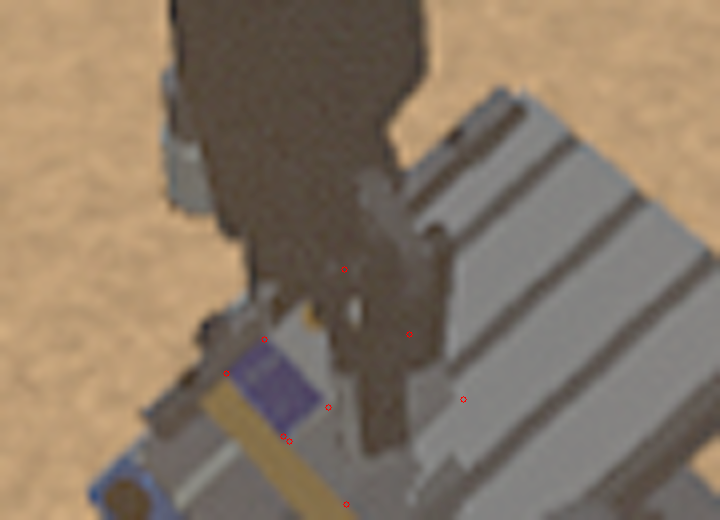

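>>> carry_out --rows "0.75 0 0 0 0;0.75 0 0 0 0;0.75 0 0 0 0;0.75 0 0 -0.3 0;0.75 0 0 -0.7 0;0.75 0 0 -0.9 0;0 0 -0.8 0 0;0 0 -0.8 0 0;0 0 -0.3 0 0;0 0 0 0 0"

```text
clock: 15.75
eef_pos: [495.5, 42.5, 166.6]
tcp_rot: [3.141, 0.0, 3.04]
contact_force: [0.8, 0.0, -0.3]
opening: 0.001
```

```bash
cat > push.py <<'E'
from pl import *
import sys,subprocess
x,y,v=map(float,sys.argv[1:4])
c=W([x,y,0]); print("TCP",c+[0,0,v+22]); subprocess.run(["python3","to.py",*map(str,c+[0,0,v+22]),"174.3"])
E
python3 push.py -20 -38 13
python3 - <<'E'
from ov import *
g=r.grab_frame("side");save("s8",g,225,135,90,65,8,proj('side',corners(p[5]+25,10.9)))
E
```

```text
t 15.75 pos [495.5  42.5 166.6] rpy [180.    0.  174.2] F [ 0.8  0.  -0.3] M [-0.    0.01  0.05] op 0.001 q6 -1.39
units [-0.28  0.28  1.57] turn -0.01
TCP [504.72509553  50.07822473 119.47457227]
```

View pics/s8.png

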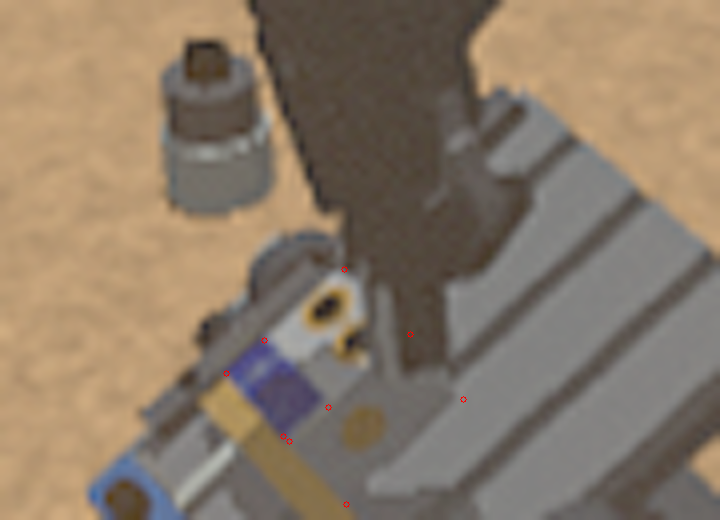

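>>> carry_out --rows "0 -0.28 0.2 0.2 0;0 0 0 0.6 0;0 0 0 0.5 0;0 0 0 0.2 0;0 0 0 0 0"

```text
clock: 16.42
eef_pos: [504.2, 48.0, 120.8]
tcp_rot: [-3.141, -0.001, 3.042]
contact_force: [0.6, -0.4, -0.3]
opening: -0.002
```

```bash
python3 push.py -20 -38 13
```

```text
t 16.43 pos [504.2  48.  120.8] rpy [-1.800e+02 -1.000e-01  1.743e+02] F [ 0.6 -0.4 -0.3] M [0.08 0.04 0.  ] op -0.002 q6 -1.38
units [-0.01  0.07  0.04] turn -0.0
TCP [504.72509553  50.07822473 119.47457227]
```

>>> carry_out --rows "0 0 0.15 0 0;0 0 0.15 0 0;0 0 0.1 0 0;0 0 0.1 0 0;0 0 0.1 0 0;0 0 0.1 0 0;0 0 0.1 0 0;0 0 0.1 0 0;0 0 0.1 0 0;0 0 0.1 0 0;0 0 0 0 0"

```text
clock: 17.8
eef_pos: [507.7, 81.0, 121.3]
tcp_rot: [3.141, -0.0, 3.042]
contact_force: [-1.0, -0.1, -0.2]
opening: 0.003
```

```bash
python3 push.py -20 9.5 13
python3 - <<'E'
from ov import *
g=r.grab_frame("side");save("s9",g,225,135,90,65,8,proj('side',corners(p[5]+25,46)))
E
```

```text
t 17.8 pos [507.7  81.  121.3] rpy [180.   -0.  174.3] F [-1.  -0.1 -0.2] M [-0.02 -0.03  0.02] op 0.003 q6 -1.32
units [-0.    0.55  0.06] turn -0.0
TCP [509.44159301  97.34348313 119.47457227]
```

View pics/s9.png

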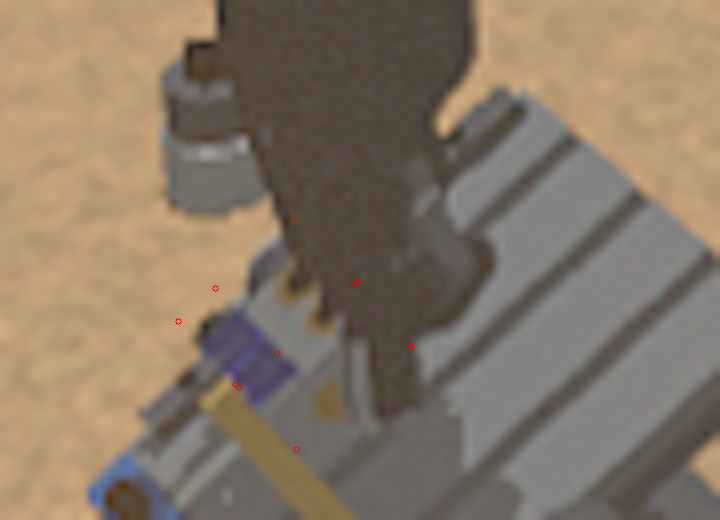

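>>> carry_out --rows "0 0 0.1 0 0;0 0 0.1 0 0;0 0 0.1 0 0;0 0 0.1 0 0;0 0 0 0 0"

```text
clock: 18.48
eef_pos: [509.0, 92.9, 121.4]
tcp_rot: [3.141, 0.0, 3.042]
contact_force: [0.1, 0.3, -0.3]
opening: -0.0
```

>>> carry_out --rows "0 0 0.06 0 0;0 0 0.06 0 0;0 0 0 0 0"

```text
clock: 18.85
eef_pos: [509.3, 95.9, 121.3]
tcp_rot: [-3.141, 0.0, 3.042]
contact_force: [0.6, -3.3, 1.8]
opening: -0.0
```

>>> carry_out --rows "0 0 0.04 0 0;0 0 0.04 0 0;0 0 0 0 0"

```text
clock: 19.23
eef_pos: [509.2, 96.5, 121.6]
tcp_rot: [-3.138, -0.0, 3.043]
contact_force: [-2.5, -18.1, 8.4]
opening: -0.006
```

>>> carry_out --rows "0 0 -0.3 0 0;0 0 -0.6 -0.3 0;0 0 -0.9 -0.9 0;0 0 -0.9 -0.9 0;0 0 -0.9 -0.6 -0.7;1 0 -0.9 0 -0.7;1 0 -0.9 0 -0.7"

```text
clock: 20.1
eef_pos: [501.0, -64.2, 203.3]
tcp_rot: [-3.141, 0.001, -2.946]
contact_force: [0.3, 0.7, -0.7]
opening: 0.419
```

```bash
python3 to.py 480.4 -334.9 120 207.9
python3 - <<'E'
from ov import *
g=r.grab_frame("side");save("s10",g,225,135,90,65,8,proj('side',corners(p[5]+25,46)))
g=r.grab_frame("top");save("t10",g,256,172,72,72,8,proj('top',corners(p[5]+25,46)))
E
```

```text
t 20.1 pos [501.  -64.2 203.3] rpy [-1.800e+02  1.000e-01 -1.688e+02] F [ 0.3  0.7 -0.7] M [-0.    0.   -0.01] op 0.419 q6 -1.9
units [ 2.44 -8.72  2.77] turn -2.08
```

View pics/s10.png

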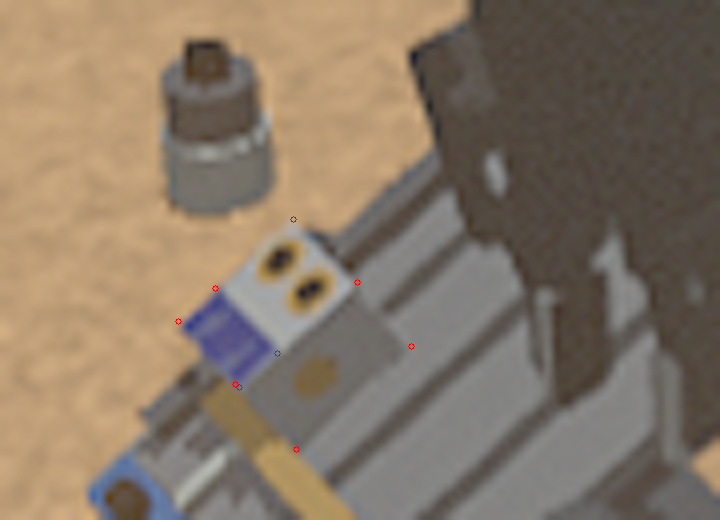

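View pics/t10.png

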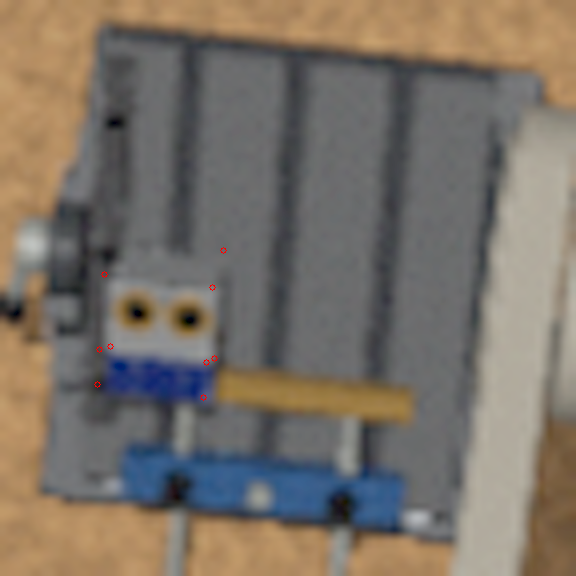

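>>> carry_out --rows "1 0.24 -0.87 0 0;1 0.24 -0.87 0 0;1 0.24 -0.87 0 0;1 0.24 -0.87 0 0;1 0.25 -0.87 0 0;1 0.25 -0.87 0 0;1 0.25 -0.87 0 0;1 0.24 -0.87 0 0;1 0.24 -0.87 0.5 0;1 0.24 -0.87 0.8 -0.7;1 0 0 0.8 -0.7;1 0 0 0.6 -0.68"

```text
clock: 21.7
eef_pos: [479.3, -332.7, 120.5]
tcp_rot: [3.14, -0.0, -2.657]
contact_force: [0.4, 0.0, -0.2]
opening: 0.997
```

```bash
python3 to.py 480.4 -334.9 31 207.9
```

```text
t 21.7 pos [ 479.3 -332.7  120.5] rpy [ 179.9   -0.  -152.3] F [ 0.4  0.  -0.2] M [ 0.03 -0.01 -0.02] op 0.997 q6 -2.67
units [ 0.   -0.08  2.98] turn -0.02
```

>>> carry_out --rows "1 0 -0.06 0.9 0;1 0 0 0.8 0;1 0 0 0.6 0;1 0 0 0.4 0;1 0 0 0.26 0;1 0 0 0 0;0 0 0 0 0;0 0 0 0 0;0 0 0 0 0;0 0 0 0 0;0 0 0 0 0"

```text
clock: 23.08
eef_pos: [480.9, -334.8, 33.1]
tcp_rot: [-3.141, 0.0, -2.658]
contact_force: [-1.5, 0.1, 5.6]
opening: 0.514
```

```bash
python3 to.py 480.4 -334.9 31 207.9; python3 - <<'E'
from h import *
im=r.grab_frame("side");save("s11",im,320,240,110,100,7)
E
```

```text
t 23.07 pos [ 480.9 -334.8   33.1] rpy [-180.     0.  -152.3] F [-1.5  0.1  5.6] M [ 0.05  0.12 -0.04] op 0.514 q6 -2.66
units [0.02 0.01 0.07] turn -0.02
```

View pics/s11.png

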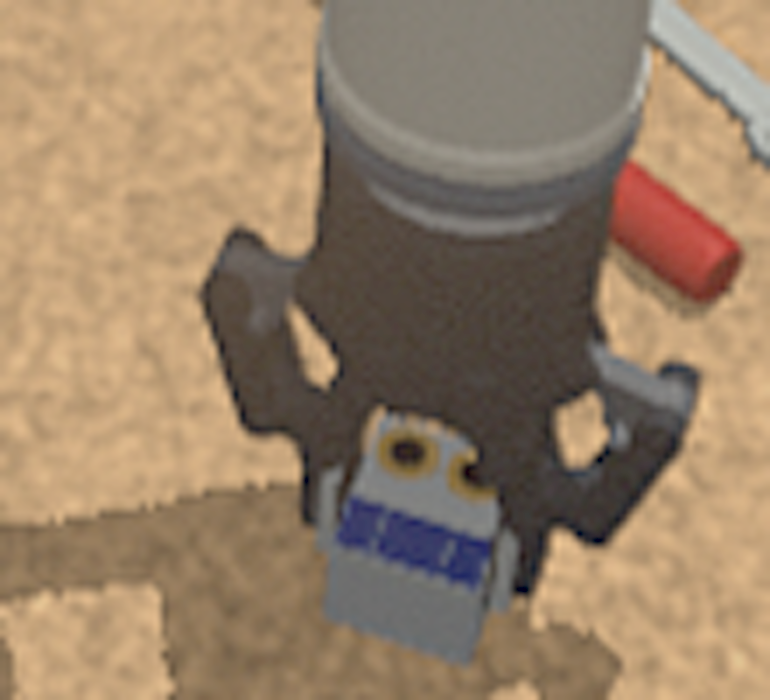

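>>> carry_out --rows "0 0 0 -0.3 0;0 0 0 -0.7 0.3;0 0 0 -0.9 0.7;0 0 0 -0.9 0.8;0 0 0 -0.9 0.8;0 0 0 -0.9 0.8;0 0 0 -0.9 0.78;0 0 0.4 -0.2 0;0 0 0.8 0 0;0 0 0.95 0 0;0 0 0.95 0 0;0 0 0.95 0 0"

```text
clock: 24.62
eef_pos: [491.5, -210.6, 201.8]
tcp_rot: [3.14, -0.003, 3.044]
contact_force: [0.3, 0.7, -4.7]
opening: 0.506
```

>>> carry_out --rows "0 0 0.95 0 0;0 0 0.95 0 0;0 0 0.95 0 0;0 0 0.95 0 0;0 0 0.95 0 0;0 0 0.95 0 0;0 0 0.95 0 0;0 0 0.95 0 0;0 0 0.8 0 0;0 0 0.4 0 0;0 0 0.2 0 0;0 0 0 0 0"

```text
clock: 26.12
eef_pos: [519.3, 55.1, 203.2]
tcp_rot: [-3.141, -0.001, 3.042]
contact_force: [-0.1, -0.6, -6.0]
opening: 0.509
```

```bash
python3 to.py 518.3 63 148 174.3; python3 - <<'E'
from ov import *
im=r.grab_frame("side");save("s12",im,225,105,100,75,8)
print(S(r.sense()["eef_pos"]))
E
```

```text
t 26.12 pos [519.3  55.1 203.2] rpy [-180.    -0.   174.3] F [-0.1 -0.6 -6. ] M [-0.03 -0.02  0.01] op 0.509 q6 -1.37
units [0.06 0.26 1.84] turn 0.0
[ 48.22328884 -31.91687245  98.26220107]
```

View pics/s12.png

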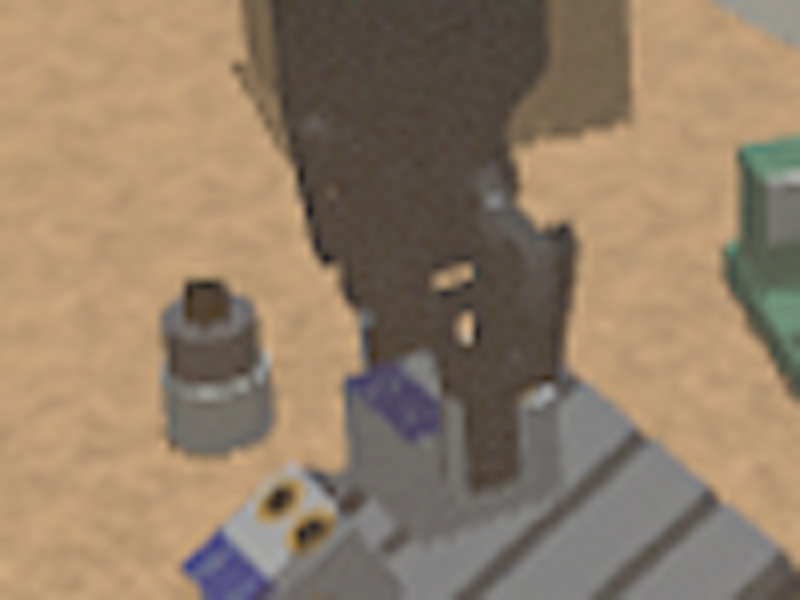

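>>> carry_out --rows "0 0.04 0.2 0.7 0;0 0.02 0 0.6 0;0 0 0 0.35 0;0 0 0 0.15 0;0 0 0 0 0"

```text
clock: 26.8
eef_pos: [518.7, 60.9, 149.6]
tcp_rot: [-3.142, 0.0, 3.041]
contact_force: [0.3, -0.3, -6.0]
opening: 0.513
```

>>> carry_out --rows "0 0 0 0.05 0;0 0 0 0.05 0;0 0 0 0.05 0;0 0 0 0.05 0;0 0 0 0 0"

```text
clock: 27.42
eef_pos: [518.4, 61.2, 143.4]
tcp_rot: [-3.142, -0.0, 3.042]
contact_force: [-0.1, 0.1, -5.7]
opening: 0.51
```

>>> carry_out --rows "0 0 0 0.05 0;0 0 0 0.05 0;0 0 0 0.05 0;0 0 0 0.05 0;0 0 0 0 0"

```text
clock: 28.05
eef_pos: [517.6, 61.3, 138.0]
tcp_rot: [3.142, -0.002, 3.041]
contact_force: [-6.6, 0.7, 6.9]
opening: 0.51
```

>>> carry_out --rows "0 0 0 0.05 0;0 0 0 0.05 0;0 0 0 0.05 0;0 0 0 0.05 0;0 0 0 0 0"

```text
clock: 28.68
eef_pos: [516.9, 61.4, 131.8]
tcp_rot: [-3.142, -0.003, 3.041]
contact_force: [-9.7, 2.2, 8.1]
opening: 0.512
```

Contact and pivoting as with the first block; flat is expected near z ≈ 120.5.

>>> carry_out --rows "0 0 0 0.05 0;0 0 0 0.05 0;0 0 0 0.05 0;0 0 0 0.05 0;0 0 0 0 0"

```text
clock: 29.3
eef_pos: [516.7, 61.4, 125.8]
tcp_rot: [-3.141, -0.004, 3.041]
contact_force: [-9.7, 2.5, 8.1]
opening: 0.511
```

>>> carry_out --rows "0 0 0 0.04 0;0 0 0 0.04 0;0 0 0 0 0"

```text
clock: 29.68
eef_pos: [516.7, 61.3, 123.4]
tcp_rot: [-3.141, -0.004, 3.041]
contact_force: [-9.0, 1.4, 7.2]
opening: 0.51
```

>>> carry_out --rows "0 0 0 0.04 0;0 0 0 0 0"

```text
clock: 29.92
eef_pos: [516.7, 61.3, 122.2]
tcp_rot: [-3.141, -0.004, 3.041]
contact_force: [-11.2, 2.3, 7.1]
opening: 0.509
```

>>> carry_out --rows "0 0 0 0.04 0;0 0 0 0 0"

```text
clock: 30.18
eef_pos: [516.7, 61.3, 121.5]
tcp_rot: [-3.141, -0.004, 3.041]
contact_force: [-12.1, 1.3, 14.9]
opening: 0.509
```

>>> carry_out --rows "0 0 0 0.03 0;0 0 0 0 0"

```text
clock: 30.42
eef_pos: [516.7, 61.4, 121.5]
tcp_rot: [-3.141, -0.003, 3.041]
contact_force: [-15.5, 1.4, 26.8]
opening: 0.511
```

>>> carry_out --rows "0 0 0 -0.04 0;0 0.09 0 0.047 0;0 0.09 0 0.047 0;0 0.09 0 0.047 0;0 0 0 0 0"

```text
clock: 31.05
eef_pos: [509.7, 62.2, 117.6]
tcp_rot: [3.141, -0.001, 3.041]
contact_force: [-7.1, 0.5, 10.7]
opening: 0.51
```

```bash
python3 - <<'E'
from ov import *
s=r.sense();q=S(s["eef_pos"]);print(q,S([502.8,99.4,111]))
im=r.grab_frame("side");save("s13",im,225,135,90,65,8)
E
```

```text
[ -1.14312692 -25.48015838  27.52357417] [-13.57426963  10.88687883  26.62188746]
```

View pics/s13.png

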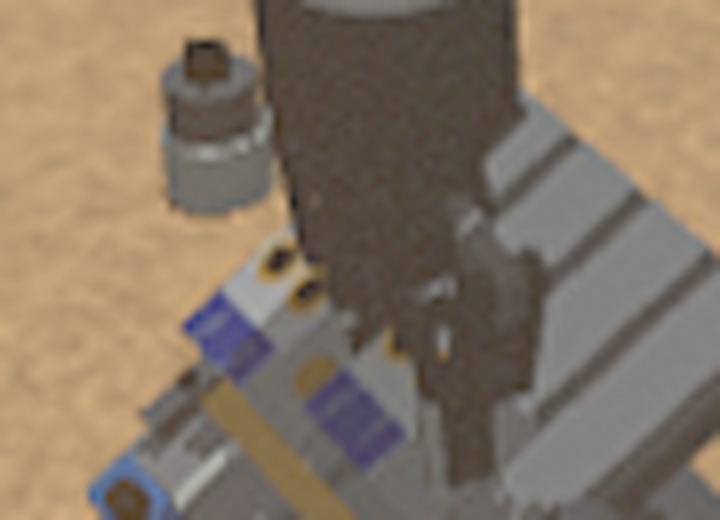

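>>> carry_out --rows "0 0.08 0 0.042 0;0 0.08 0 0.042 0;0 0 0 0 0"

```text
clock: 31.48
eef_pos: [505.0, 62.6, 115.0]
tcp_rot: [3.141, -0.001, 3.041]
contact_force: [-7.1, 0.8, 9.2]
opening: 0.512
```

>>> carry_out --rows "0 0.05 0 0.026 0;0 0.03 0 0.016 0;0 0 0 0 0"

```text
clock: 31.85
eef_pos: [502.9, 62.8, 113.9]
tcp_rot: [3.141, -0.001, 3.041]
contact_force: [-6.0, 0.4, 9.5]
opening: 0.511
```

>>> carry_out --rows "0 0.03 0 0.016 0;0 0.03 0 0.016 0;0 0 0 0 0"

```text
clock: 32.22
eef_pos: [501.1, 63.0, 112.9]
tcp_rot: [3.141, -0.001, 3.041]
contact_force: [-6.5, 1.5, 9.4]
opening: 0.51
```

>>> carry_out --rows "0 0.02 0 0.011 0;0 0.02 0 0.011 0;0 0 0 0 0"

```text
clock: 32.6
eef_pos: [500.2, 63.1, 112.4]
tcp_rot: [3.141, -0.0, 3.041]
contact_force: [-5.6, -0.1, 10.2]
opening: 0.508
```

>>> carry_out --rows "0 0.02 0 0.011 0;0 0.02 0 0.011 0;0 0 0 0 0"

```text
clock: 32.98
eef_pos: [500.2, 63.2, 112.3]
tcp_rot: [3.141, 0.002, 3.042]
contact_force: [-3.3, -1.2, 14.4]
opening: 0.507
```

>>> carry_out --rows "0 0.02 0 0.011 0;0 0 0 0 0"

```text
clock: 33.22
eef_pos: [500.2, 63.2, 112.3]
tcp_rot: [3.141, 0.003, 3.042]
contact_force: [-3.3, -1.5, 16.0]
opening: 0.509
```

```bash
python3 - <<'E'
from ov import *
s=r.sense();q=S(s["eef_pos"]);print(q)
im=r.grab_frame("side");save("s14",im,225,135,90,65,8)
E
```

```text
[-12.10282387 -25.4023723   27.34568456]
```

View pics/s14.png

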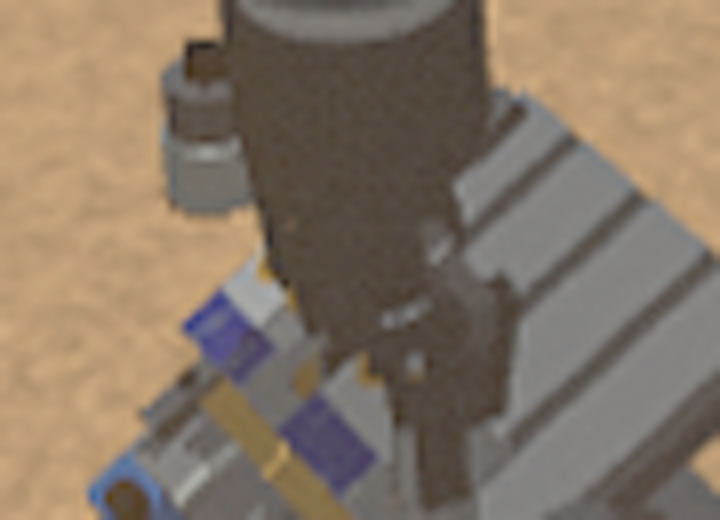

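>>> carry_out --rows "0.66 0 0 0 0;0.66 0 0 0 0;0.66 0 0 0 0;0.66 0 0 -0.3 0;0.66 0 0 -0.7 0;0.66 0 0 -0.9 0;0 0 -0.7 0 0;0 0 -0.8 0 0;0 0 -0.1 0 0;0 0 0 0 0"

```text
clock: 34.52
eef_pos: [493.9, 15.5, 167.7]
tcp_rot: [3.141, 0.0, 3.041]
contact_force: [-0.6, 0.7, -0.0]
opening: 0.009
```

```bash
python3 push.py -20 -73 13
python3 - <<'E'
from ov import *
g=r.grab_frame("side");save("s15",g,225,135,90,65,8)
E
```

```text
t 34.52 pos [493.9  15.5 167.7] rpy [180.    0.  174.2] F [-0.6  0.7 -0. ] M [0.06 0.02 0.  ] op 0.009 q6 -1.44
units [-0.24  0.02  1.61] turn -0.01
TCP [501.24978159  15.25119223 119.47457227]
```

View pics/s15.png

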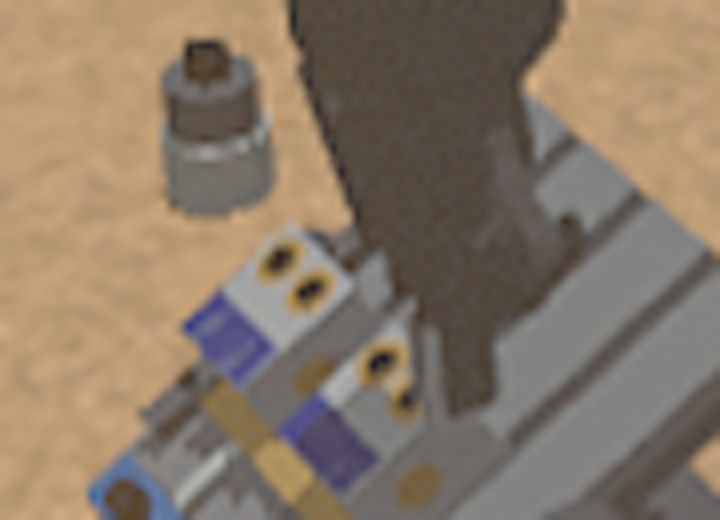

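>>> carry_out --rows "0 -0.24 0 0.2 0;0 0 0 0.6 0;0 0 0 0.5 0;0 0 0 0.25 0;0 0 0 0 0"

```text
clock: 35.2
eef_pos: [500.6, 14.8, 120.3]
tcp_rot: [-3.141, -0.001, 3.042]
contact_force: [-0.3, -0.3, -0.2]
opening: -0.002
```

>>> carry_out --rows "0 0 0.12 0 0;0 0 0.12 0 0;0 0 0.1 0 0;0 0 0.1 0 0;0 0 0.1 0 0;0 0 0.1 0 0;0 0 0.1 0 0;0 0 0.1 0 0;0 0 0 0 0"

```text
clock: 36.33
eef_pos: [503.4, 40.1, 120.8]
tcp_rot: [3.141, -0.0, 3.042]
contact_force: [1.9, 0.2, 0.0]
opening: -0.003
```

```bash
python3 push.py -20 -35.5 13
python3 - <<'E'
from ov import *
g=r.grab_frame("side");save("s16",g,225,135,90,65,8)
E
```

```text
t 36.33 pos [503.4  40.1 120.8] rpy [180.   -0.  174.3] F [1.9 0.2 0. ] M [-0.    0.01 -0.01] op -0.003 q6 -1.39
units [-0.01  0.42  0.05] turn -0.0
TCP [504.97333224  52.56586991 119.47457227]
```

View pics/s16.png

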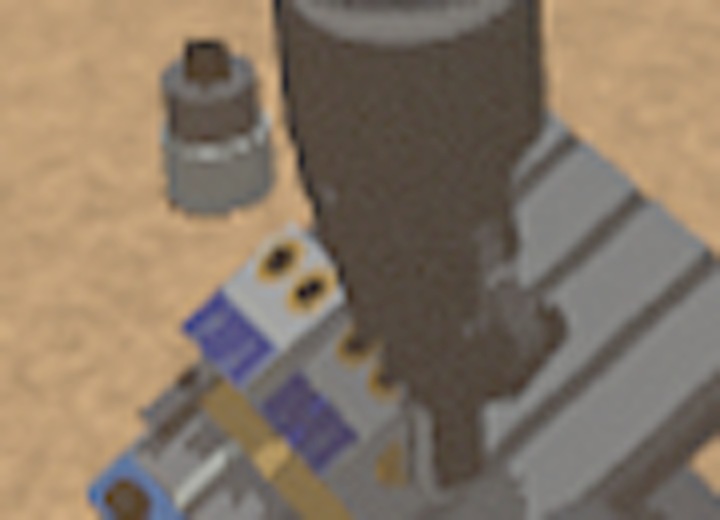

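>>> carry_out --rows "0 0 0.1 0 0;0 0 0.1 0 0;0 0 0.1 0 0;0 0 0 0 0"

```text
clock: 36.88
eef_pos: [504.4, 49.1, 120.9]
tcp_rot: [3.141, 0.0, 3.042]
contact_force: [0.2, 0.0, 0.1]
opening: -0.0
```

>>> carry_out --rows "0 0 0.05 0 0;0 0 0.05 0 0;0 0 0 0 0"

```text
clock: 37.25
eef_pos: [504.7, 51.8, 120.9]
tcp_rot: [3.142, 0.0, 3.042]
contact_force: [-1.0, -0.1, -0.4]
opening: -0.0
```

>>> carry_out --rows "0 0 0.03 0 0;0 0 0.03 0 0;0 0 0 0 0"

```text
clock: 37.62
eef_pos: [504.7, 52.3, 121.0]
tcp_rot: [-3.14, -0.0, 3.042]
contact_force: [-1.0, -9.3, 1.6]
opening: 0.001
```

>>> carry_out --rows "0 0 0.03 0 0;0 0 0 0 0;0 0 -0.3 0 0;0 0 -0.6 -0.3 0;0 0 -0.9 -0.9 0;0 0 -0.9 -0.9 0;0 0 -0.9 -0.9 0;0 0 -0.9 0 0;0 0 -0.9 0 0;0 0 -0.9 0 0;0 0 -0.9 0 0;0 0 -0.9 0 0"

```text
clock: 39.12
eef_pos: [480.1, -188.9, 211.6]
tcp_rot: [3.142, 0.001, 3.041]
contact_force: [0.9, 1.1, 0.1]
opening: -0.001
```

```bash
python3 - <<'E'
from ov import *
g=r.grab_frame("side");save("s17",g,225,135,90,65,8);cv2.imwrite("pics/s17full.png",g)
g=r.grab_frame("top");save("t17",g,256,172,72,72,8);print(r.sense()["clock"])
E
```

```text
39.225
```

View pics/s17.png

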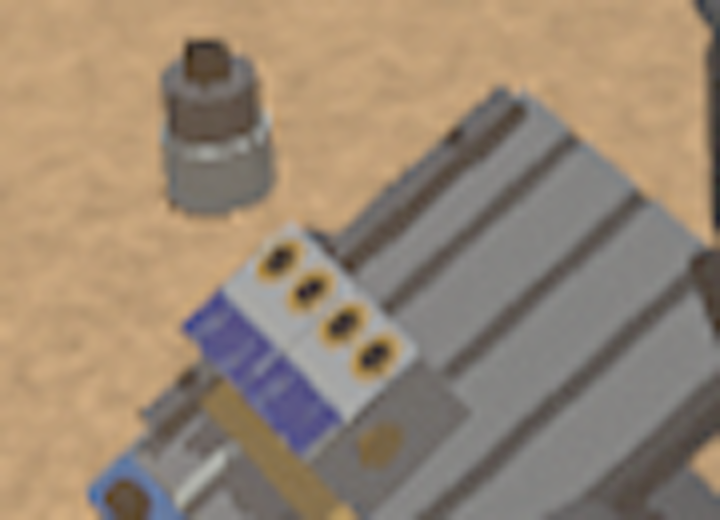

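View pics/t17.png

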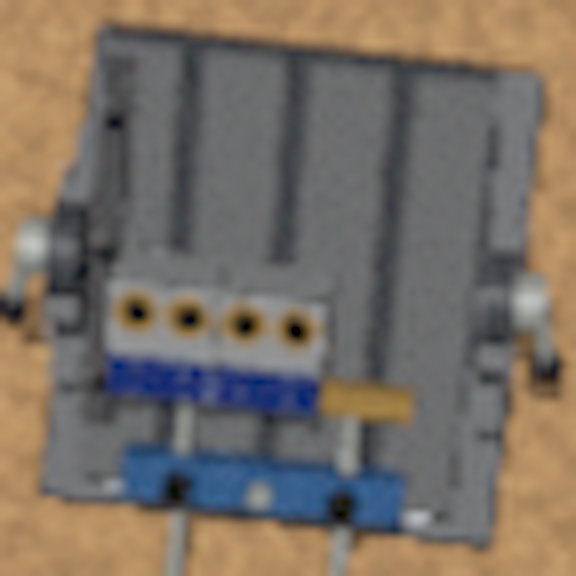

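Both views show the two blocks side by side. Their blue ends sit on the brass bar (side crop row ~380–450), the port ends are uphill, there is no gap between them, and the left block is at the fence. The arm is clear, so I'm handing in.

```bash
python3 - <<'E'
from rig import r
print(r.sense()["qvel"].round(3)); print(r.sign_off())
E
```

```text
[ 0.04  -0.006  0.016  0.019  0.003  0.047]
the job is handed in; nothing more can be done
None
```

Both blocks are on the drilling table and the job was handed in at about 39 s, with the gripper well clear and touching nothing.

- **What I did:** I gripped each block across its width and lowered it until it touched the slope. The slope then turned it flat in the pads at about 10–27 N. I eased it down, still held, until it stopped on the bar with only a few newtons' change in force, then let go. I pushed the first block sideways onto the fence with the closed fingers (about 18 N), then pushed the second onto the first (about 9 N at the last reading, then about 1 mm further).
- **Last checks:** The final side and top pictures show both blocks flat, port ends uphill and low ends square on the bar. No gap is visible between the blocks or at the fence, and I moved no other tools.
- **Limits of the checks:** The pictures resolve only about 3 mm per pixel, so the tight contacts rest on the felt forces. The first block's position read about 3 mm off my picture-based model of the table. I put that down to calibration, because the fence contact was felt clearly.

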